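# Let the long vials out of their gravity rack

## Robot

A 6-joint arm with a two-finger parallel gripper is mounted at the origin on the work surface. World frame = base frame: x ahead of the robot, y to its left, z up, the work surface at z = 0. Lengths are in m, angles in rad, forces in N, time in s.
With the tool pointing down it reaches from about 0.275 to 1 m from the base axis. Payload 8.4 kg.
Tool frame: the origin (TCP) lies on the centre line of the jaws, within the pads' length; the fingertips stand 17 mm ahead of it and the grasp point (between the pads) lies 2 mm behind it (bot.tcp_to_tips is the y of the fingertips in the tool frame, in m); y points along the fingers, z is the direction in which the jaws open and shut, and the axes are right-handed (so a half turn about y gives the same grasp; the last joint's range is limited). The gripper opens to 85 mm and grips with 20 to 120 N. Pads are 22 mm wide; open, the fingers measure 114 mm over their backs; the gripper's body (76 mm by 85 mm) begins 54 mm behind the grasp point. The pads swing forward as they close: fully open they stand 13 mm farther back than shut.
Start: joints at [-1.116, 0.353, 1.633, -0, 1.155, -0.002], TCP at [0.276, -0.561, 0.248] pointing down, gripper open.
Joint ranges: [-2.63, 2.63], [-0.92, 2.1], [0.06, 2.66], [-1.3, 4.44], [0, 2.69], [-3.02, 3.02]. Speed limits (rad/s): [2.22, 2.22, 2.79, 3.14, 3.14, 3.14].

## Interface

Orientations are given as a unit quaternion [x, y, z, w].
In Python, from workcell import bot, hand, kinematics, get_obs, vision, hand_in gives the robot as it stands. The module is installed in compiled form; this text tells all that it offers. Calls block until the motion is done:
- bot.reach(position, orientation): joint-space move of the TCP to a pose.
- bot.servo_line(position, ori=None, velocity=0.15): straight line of the TCP; ori=None keeps the orientation; velocity is the mean speed in m/s.
- bot.goto_joints(angles): joint-space move.
- hand.move_gripper(opening, strength=None): finger opening in m; strength is the grip in N (None keeps the last); returns when the fingers have stopped.
- bot.dwell(seconds).
- kinematics.solve_ik(position, orientation): joint angles nearest the present ones, or None.
- get_obs(): the state.
- vision.read_camera(name): name is "side" or "top"; returns a dict with "frame" (420x560x3 uint8, red, green, blue), "intrinsics" (3x3 intrinsics, pixels), "view" (4x4, takes a point from world to camera coordinates). Camera axes: x right, y down, z forward; pixel columns grow to the right and rows downward; lengths in m; the calibration is good to about 2 mm. A picture is of the moment at which its call begins. There is no depth.
A pose or a line that the arm cannot do raises bot.IKError and nothing moves.
- hand_in(): hands the job in, once; it reports no verdict.
The state is a dict: "time_s": time; "joint_pos": joint angles; "joint_vel": joint speeds; "joint_efforts": joint torques, N m; "position": TCP position; "orientation": TCP orientation; "wrist_force": force on the tool from outside, world axes, zero at the start; "ft_torque": the same for the moment, N m; "gripper_width": finger opening in m.
Only numpy, scipy, OpenCV 4.12 (cv2) and the standard library are available. Lean on these libraries where they do the work, as an engineer would, in place of code of your own. Each camera call takes 0.05 s, during which the arm holds its last target.

## Task

Set out the three long vials beside the microscope: on the rack that holds the long vials, press down the rubber pad at the raised rear end of its rocking lever so that the gate lifts, keep it down until all three vials have rolled past the gate into the front bay, then let go so that the gate drops shut behind them. Do it with the fingers on the pad only: do not touch the vials or push the gate itself, and leave the rack of short vials and the other things on the bench as they are.

Things in the scene. Friction and masses are not known exactly. Their poses are not given: they have to be found in the camera images.
- long_rack: rack of the long vials, fixed: aluminium channel 106 mm wide (lane 100) on a dark base 325 x 118; origin under the base's centre. The lane slopes 12 deg down to its -x (about towards the robot). Gate across the lane at x -35, floor there 52 high; three 95 mm vials lie uphill of it; front bay downhill, x -150 to -40. See-saw lever above the lane's middle, shaft at x 26, z 126
- long_rack_pad (a point): centre of the top of the black rubber pad (44 along the lever x 40 mm) on the rear (+x, uphill) end of the long rack's lever: the place to press. Rack frame x 121, z 158; free above; at rest the top slopes 12 deg down to the gate. It sinks almost straight down: vials pass from 27 mm down, 33 to 38 is a good press, stop at 41. Push about 1 N rising to 2.5 N; springs back when let go
- long_rack_lever (a joint): angle of the long rack's lever, rad: 0 = gate shut and pad up, grows as the pad is pressed; vials pass above about 0.28; stop at 0.42. The three vials take about 0.7 s to roll out once the gate is up
- long_rack_gate (a point): middle of the lower edge of the aluminium gate plate (90 wide x 52 high x 3 mm) that hangs from the front (-x) end of the long rack's lever, 8 mm above the lane floor when shut
- short_rack: rack of the short vials, fixed: aluminium channel 70 mm wide (lane 64) on a dark base 325 x 82; origin under the base's centre. The lane slopes 12 deg down to its -x (about towards the robot). Gate across the lane at x -35, floor there 52 high; three 59 mm vials lie uphill of it; front bay downhill, x -150 to -40. See-saw lever above the lane's middle, shaft at x 26, z 126
- short_rack_pad (a point): the same pad point on the short rack's lever; not to be pressed
- short_rack_lever (a joint): the same angle for the short rack's lever; it is to stay at 0
- long_vial0: long amber glass vial with white cap, 28 dia x 95, lying across the long rack's lane, next to the gate; origin at its middle, its own y along its length
- short_vial0: short vial, 28 dia x 59, lying across the short rack's lane, next to the gate; origin at its middle
- long_vial1: long amber glass vial with white cap, 28 dia x 95, lying across the long rack's lane, second; origin at its middle, its own y along its length
- short_vial1: short vial, 28 dia x 59, lying across the short rack's lane, second; origin at its middle
- long_vial2: long amber glass vial with white cap, 28 dia x 95, lying across the long rack's lane, last, uphill; origin at its middle, its own y along its length
- short_vial2: short vial, 28 dia x 59, lying across the short rack's lane, last, uphill; origin at its middle
- oil_bottle: loose bystander: amber dropper bottle, 32 dia x 74 high, standing between the racks (sizes in mm); origin under its centre
- petri_dish: loose bystander: clear closed dish, 60 dia x 14 high, between the racks (sizes in mm); origin under its centre
- objective_tub: loose bystander: clear screw tub with black lid, 50 dia x 61 high, standing beyond the racks (sizes in mm); origin under its centre
- slide_mailer: loose bystander: white flat slide box 84 x 34 x 18, left of the racks (sizes in mm); origin under its centre
- marker: loose bystander: pen 120 long, 10 thick, lying beyond the racks (sizes in mm); origin under its centre
- tweezers: loose bystander: steel tweezers 120 long, 8 high, lying right of the racks (sizes in mm); origin under its centre
- coverslip_box: loose bystander: small box 34 x 34 x 22 beyond the racks (sizes in mm); origin under its centre

How it is judged:
On the way, in this order (a step that is already met when the one before it is completed fails the run):
1. the fingers press the pad of the long vials' lever and the gate starts to lift, with the vials still behind it (value of joint long_rack_lever above 0.1 rad and contact force between the fingers and long_rack_lever_c2 above 0.3 N), for 0.02 s.
2. with the lever still held down, all three long vials have rolled past the gate into the front bay (x of long_vial0 in the frame of long_rack between -0.16 and -0.047 m and y of long_vial0 in the frame of long_rack between -0.02 and 0.02 m and z of long_vial0 in the frame of long_rack between 0.03 and 0.075 m and x of long_vial1 in the frame of long_rack between -0.16 and -0.047 m and y of long_vial1 in the frame of long_rack between -0.02 and 0.02 m and z of long_vial1 in the frame of long_rack between 0.03 and 0.075 m and x of long_vial2 in the frame of long_rack between -0.16 and -0.047 m and y of long_vial2 in the frame of long_rack between -0.02 and 0.02 m and z of long_vial2 in the frame of long_rack between 0.03 and 0.075 m and value of joint long_rack_lever above 0.15 rad), for 0.05 s.
At the end, for the whole second after the job is handed in: All three long vials lie in their rack's front bay, whole vial downhill of the gate (centre at least 12 mm past it, within 20 mm of the lane's middle), at rest (under 20 mm/s); the gate is shut again (lever under 0.04 rad); the short vials are still behind their shut gate (x of long_vial0 in the frame of long_rack between -0.16 and -0.047 m and y of long_vial0 in the frame of long_rack between -0.02 and 0.02 m and z of long_vial0 in the frame of long_rack between 0.03 and 0.075 m and x of long_vial1 in the frame of long_rack between -0.16 and -0.047 m and y of long_vial1 in the frame of long_rack between -0.02 and 0.02 m and z of long_vial1 in the frame of long_rack between 0.03 and 0.075 m and x of long_vial2 in the frame of long_rack between -0.16 and -0.047 m and y of long_vial2 in the frame of long_rack between -0.02 and 0.02 m and z of long_vial2 in the frame of long_rack between 0.03 and 0.075 m and x of each of short_vial0, short_vial1, short_vial2 in the frame of short_rack above -0.035 m and z of each of short_vial0, short_vial1, short_vial2 in the frame of short_rack below 0.095 m and linear speed of each of long_vial0, long_vial1, long_vial2 below 0.02 m/s and value of joint each of long_rack_lever, short_rack_lever below 0.04 rad); the robot touches nothing.
It fails at once if a vial is touched by the robot (over 0.5 N) (contact force between any of the fingers, the arm and long_vial0 above 0.5 N or contact force between any of the fingers, the arm and long_vial1 above 0.5 N or contact force between any of the fingers, the arm and long_vial2 above 0.5 N or contact force between any of the fingers, the arm and short_vial0 above 0.5 N or contact force between any of the fingers, the arm and short_vial1 above 0.5 N or contact force between any of the fingers, the arm and short_vial2 above 0.5 N).
It fails at once if a vial is lifted out of its rack (z of any of long_vial0, long_vial1, long_vial2 in the frame of long_rack above 0.115 m or z of any of short_vial0, short_vial1, short_vial2 in the frame of short_rack above 0.115 m).
It fails at once if the robot pushes the gate itself (over 1 N) (contact force between any of the fingers, the arm and long_rack_lever_c1 above 1 N).
It fails at once if the lever of the short vials' rack is worked (value of joint short_rack_lever above 0.1 rad).
It fails at once if another thing on the bench is moved by more than 20 mm or tipped over (distance of any of oil_bottle, petri_dish, objective_tub, slide_mailer, marker, tweezers, coverslip_box from where it was at the start of the episode above 0.02 m or angle between any of oil_bottle, petri_dish, objective_tub, slide_mailer, marker, tweezers, coverslip_box's own z axis and vertical above 0.5 rad).
It also fails if it takes over 32 s, if anything falls off the work surface, if the arm or the gripper's body presses on something with over 40 N, if the wrist force passes 120 N, or if a joint passes its speed limit or range.

## Working session

There is one attempt and no reset: what is moved stays moved. The work goes in short steps, each a Python script; the robot and the scene stay as the last script left them, time stands still between calls to the robot, and variables do not carry over. Pictures are saved under pics/ and viewed, and the job is handed in when it is done.

```bash
mkdir -p pics; python3 - <<'E'
from workcell import *
import cv2,pickle
d={}
for n in("top","side"):
    r=vision.read_camera(n); d[n]=r
    cv2.imwrite(f"pics/{n}0.png",r["frame"][:,:,::-1]); print(n,r["intrinsics"],r["view"])
pickle.dump(d,open("cams.pkl","wb"))
o=get_obs();print(o["time_s"],o["position"],o["orientation"],o["gripper_width"],bot.tcp_to_tips)
E
```

```text
top [[483.23317133   0.         281.08092604]
 [  0.         483.23317133 215.41061621]
 [  0.           0.           1.        ]] [[ 0.00986833 -0.99994702  0.00292944 -0.0102396 ]
 [-0.99476507 -0.01011509 -0.10168646  0.57086874]
 [ 0.1017107  -0.00191063 -0.99481218  1.37977536]
 [ 0.          0.          0.          1.        ]]
side [[460.46024564   0.         273.98671847]
 [  0.         460.46024564 207.93972467]
 [  0.           0.           1.        ]] [[ 0.98967032 -0.14281452 -0.01251659 -0.55248672]
 [-0.12014889 -0.77862596 -0.61587811  0.13951623]
 [ 0.07821059  0.61102015 -0.78774202  1.34379883]
 [ 0.          0.          0.          1.        ]]
0.1 [ 0.27548612 -0.56055296  0.24764388] [-0.16020245  0.68917825 -0.68830977  0.15999431] 0.08559991338436666 0.017
```

View pics/top0.png

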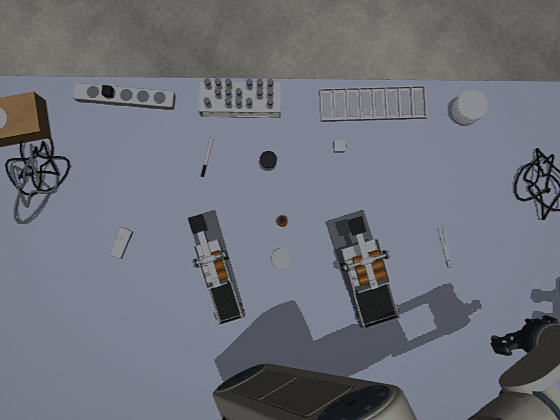

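View pics/side0.png

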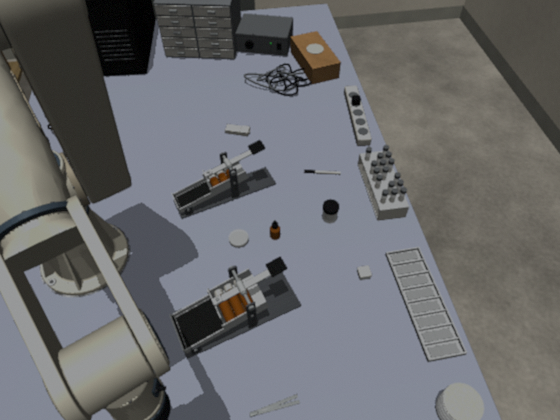

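The long rack is the wider one on the right: about (362,268) in the top view, with its pad near (356,226), and the pad near (276,267) in the side view. I'll zoom in on both.

```bash
python3 - <<'E'
import cv2,pickle,numpy as np
d=pickle.load(open("cams.pkl","rb"))
a=d["top"]["frame"][200:335,315:410,::-1]; b=d["side"]["frame"][250:360,165:305,::-1]
a=cv2.resize(a,None,fx=4,fy=4,interpolation=cv2.INTER_CUBIC);b=cv2.resize(b,None,fx=2.85,fy=2.85,interpolation=cv2.INTER_CUBIC)
im=np.zeros((600,800,3),np.uint8);im[:a.shape[0],:a.shape[1]]=a;im[:b.shape[0],390:390+b.shape[1]]=b
cv2.imwrite("pics/zoom0.png",np.clip(im*1.6,0,255).astype(np.uint8))
E
```

```text
(no output)
```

View pics/zoom0.png

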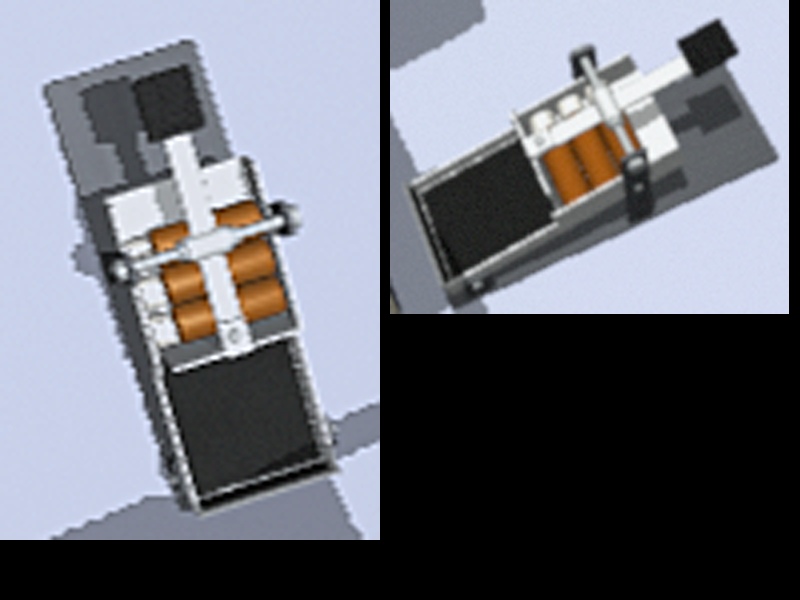

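```bash
cat > h.py <<'E'
import numpy as np,cv2
def ray(r,uv):
    V=r["view"];R=V[:3,:3];c=-R.T@V[:3,3]
    d=R.T@np.linalg.inv(r["intrinsics"])@np.array([uv[0],uv[1],1.]);return c,d/np.linalg.norm(d)
def plane(r,uv,z):
    c,d=ray(r,uv);return c+d*(z-c[2])/d[2]
def tri(r1,u1,r2,u2):
    c1,d1=ray(r1,u1);c2,d2=ray(r2,u2)
    s=np.linalg.lstsq(np.c_[d1,-d2],c2-c1,rcond=None)[0]
    p,q=c1+s[0]*d1,c2+s[1]*d2;return (p+q)/2,np.linalg.norm(p-q)
E
python3 - <<'E'
import pickle;from h import *
d=pickle.load(open("cams.pkl","rb"));T,S=d["top"],d["side"]
out={}
for n,r,box in(("top",T,(340,372,208,238)),("side",S,(264,290,254,278))):
    x0,x1,y0,y1=box
    g=r["frame"][y0:y1,x0:x1].max(2)
    for th in(38,45,52):
        m=(g<th).astype(np.uint8)
        k,l,st,ce=cv2.connectedComponentsWithStats(m);i=1+st[1:,4].argmax()
        cn=cv2.findContours((l==i).astype(np.uint8),0,2)[0][0]
        rect=cv2.minAreaRect(cn)
        print(n,th,st[i],ce[i]+[x0,y0],rect)
        if th==45: out[n]=ce[i]+[x0,y0]
print(tri(T,out["top"],S,out["side"]))
print("planes",plane(T,out["top"],.158),plane(S,out["side"],.158))
zt=lambda x,y:(315+x/4-.4,200+y/4-.4)
a,b=[plane(T,zt(*p),.126) for p in((120,270),(288,220))];v=a-b
print("shaft",a,b,"mid",(a+b)/2,"yaw from shaft",np.degrees(np.arctan2(-v[0],v[1])))
p=plane(T,out["top"],.158);s=(a+b)/2
print("yaw pad-shaft",np.degrees(np.arctan2(*(p-s)[[1,0]])),np.linalg.norm((p-s)[:2]))
a,b=[plane(T,zt(*p),.0) for p in((45,88),(190,42))];v=a-b
print("base rear",a,b,np.degrees(np.arctan2(-v[0],v[1])),np.linalg.norm(v))
E
```

```text
top 38 [  8   8  18  19 230] [356.5        225.35652174] ((16.443395614624023, 17.3018856048584), (15.933823585510254, 14.697578430175781), 74.05460357666016)
top 45 [  7   8  19  20 246] [356.34552846 225.34146341] ((16.165138244628906, 17.550460815429688), (16.28304672241211, 15.5167875289917), 73.3007583618164)
top 52 [  0   8  26  22 377] [352.18832891 226.5596817 ] ((11.323531150817871, 18.794118881225586), (18.19017219543457, 25.951313018798828), 75.96376037597656)
side 38 [  3   4  19  19 215] [275.88372093 266.66046512] ((12.10000228881836, 12.700000762939453), (13.86362075805664, 15.652474403381348), 63.43495178222656)
side 45 [  3   4  19  19 219] [275.90410959 266.78538813] ((11.900001525878906, 12.799999237060547), (13.86362075805664, 16.099689483642578), 63.43495178222656)
side 52 [  3   3  20  20 227] [275.92070485 266.84581498] ((11.617647171020508, 13.029410362243652), (14.062882423400879, 17.149858474731445), 59.03623962402344)
(array([ 0.53488977, -0.20564544,  0.1441915 ]), np.float64(0.0006736543646307147))
planes [ 0.53340431 -0.20345607  0.158     ] [ 0.53416025 -0.21376859  0.158     ]
shaft [ 0.42323357 -0.1762956   0.126     ] [ 0.45782868 -0.28957468  0.126     ] mid [ 0.44053112 -0.23293514  0.126     ] yaw from shaft 16.982523279985195
yaw pad-shaft 17.610066327133175 0.09743943789014005
base rear [ 0.55677657 -0.13785245  0.        ] [ 0.59228744 -0.24592042  0.        ] 18.190397584052374 0.11375284083929883
```

Both views put the pad at about (0.534, -0.205), with the rack yawed about 17.5°. Next I'll shut the fingers and move above the pad.

```bash
cat >> h.py <<'E'
from scipy.spatial.transform import Rotation as Ro
def quat(yaw,sgn=1):
    y=np.array([0,0,-1.]);z=sgn*np.array([-np.sin(yaw),np.cos(yaw),0]);x=np.cross(y,z)
    return Ro.from_matrix(np.c_[x,y,z]).as_quat()
E
python3 - <<'E'
from workcell import *;from h import *
yaw=np.radians(17.5);P=[.534,-.205,.158+.017+.045]
o=get_obs();best=None
for s in(1,-1):
    q=kinematics.solve_ik(P,quat(yaw,s))
    if q is None: continue
    c=np.abs(np.array(q)-o["joint_pos"]).max();print(s,np.round(q,2),c)
    if best is None or c<best[0]:best=(c,s)
hand.move_gripper(0.0,20)
bot.reach(P,quat(yaw,best[1]));bot.dwell(.3)
o=get_obs();print(best,o["time_s"],o["position"],o["wrist_force"],o["gripper_width"])
for n in("top","side"):
    cv2.imwrite(f"pics/{n}1.png",vision.read_camera(n)["frame"][:,:,::-1])
a=cv2.imread("pics/top1.png")[190:340,300:420];b=cv2.imread("pics/side1.png")[200:360,165:325]
im=np.zeros((480,800,3),np.uint8);a=cv2.resize(a,None,fx=3,fy=3);b=cv2.resize(b,None,fx=2.7,fy=2.7)
im[:450,:360]=a;im[:432,365:797]=b;cv2.imwrite("pics/zoom1.png",im)
E
```

```text
1 [-0.37  0.3   1.78 -0.    1.06 -2.25] 2.243007245240601
-1 [-0.37  0.3   1.78 -0.    1.06  0.9 ] 0.8985854083491919
(np.float64(0.8985854083491919), -1) 2.7833 [ 0.53384314 -0.20556771  0.22001682] [-0.12814908  0.27319162  0.11221655] 0.00016732101617098207
```

View pics/zoom1.png

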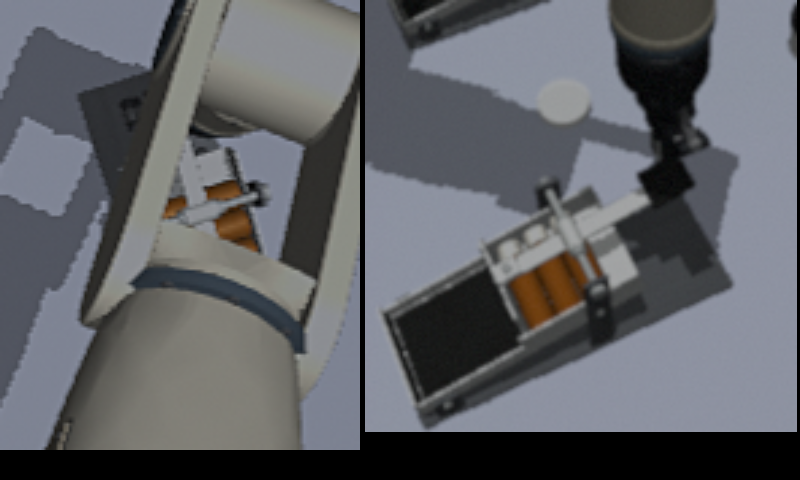

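The shut fingertips are right above the pad: side zoom tips about (672,152), pad (665,180). I'll step down to find contact.

```bash
python3 - <<'E'
from workcell import *;from h import *
x,y=.534,-.205
b=np.array(get_obs()["wrist_force"])
for z in(.190,.183,.180,.178,.176,.174,.172,.170):
    bot.servo_line([x,y,z],velocity=.05);bot.dwell(.1)
    f=np.mean([(bot.dwell(.02),get_obs()["wrist_force"])[1] for _ in range(5)],0)
    print(z,np.round(get_obs()["position"][2],4),np.round(f-b,2))
    if f[2]-b[2]>0.8: break
print(get_obs()["time_s"])
b=vision.read_camera("side")["frame"][200:360,165:325,::-1]
cv2.imwrite("pics/side2.png",cv2.resize(b,None,fx=3.5,fy=3.5))
E
```

```text
0.19 0.1903 [-0.65 -0.16  0.37]
0.183 0.1831 [-0.09  0.01  0.32]
0.18 0.18 [-0.27 -0.2  -0.14]
0.178 0.178 [-0.41 -0.08  0.14]
0.176 0.1761 [ 0.05 -0.56  1.32]
5.5917
```

View pics/side2.png

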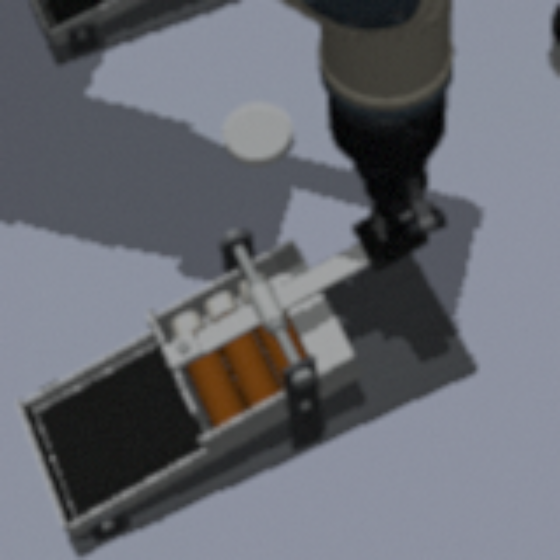

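Contact is at TCP z of about 0.176, close to the predicted 0.175, and the fingers sit on the pad. Now I'll press to 35 mm and hold.

```bash
python3 - <<'E'
from workcell import *;from h import *
bot.servo_line([.534,-.205,.140],velocity=.06);bot.dwell(1.5)
o=get_obs();print(o["time_s"],o["position"],o["wrist_force"])
b=vision.read_camera("side")["frame"][200:360,165:325,::-1]
cv2.imwrite("pics/side3.png",cv2.resize(b,None,fx=3.5,fy=3.5))
E
```

```text
7.8917 [ 0.53393503 -0.20497859  0.13997501] [-2.28085688  1.18345267  2.47660494]
```

View pics/side3.png

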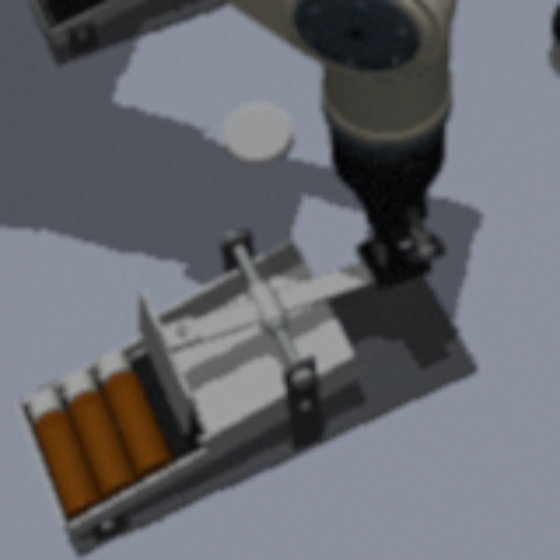

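All three vials lie side by side in the front bay (x about 40–165 in the zoom) and the gate is raised. I'll release by going straight up.

```bash
python3 - <<'E'
from workcell import *;from h import *
bot.servo_line([.534,-.205,.185],velocity=.06)
bot.servo_line([.534,-.205,.26],velocity=.12);bot.dwell(.8)
o=get_obs();print(o["time_s"],o["position"],o["wrist_force"])
f=vision.read_camera("side")["frame"][:,:,::-1]
cv2.imwrite("pics/side4.png",cv2.resize(f[110:390,150:410],None,fx=2.1,fy=2.1))
E
```

```text
10.4167 [ 0.53399004 -0.2050026   0.26003078] [-0.10246333  0.50699862 -0.0774186 ]
```

View pics/side4.png

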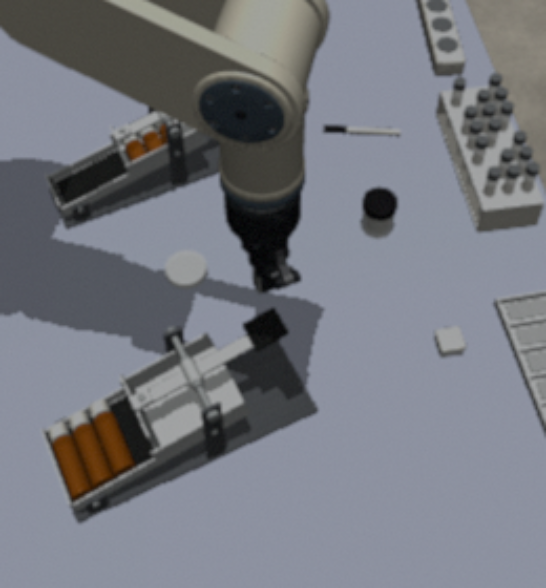

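The pad is back up, the gate is down behind the three vials, the short vials are still behind their gate, and the arm is clear. Handing in.

```bash
python3 -c "
from workcell import *
hand_in()"
```

```text
the job is handed in; nothing more can be done
```

The three long vials are in the front bay with the gate shut behind them, and I handed the job in at about 10.4 s of the 32 s allowed. I pressed the long rack's pad with the shut fingertips to about 35–36 mm, with about 2.5 N upward on the wrist. I held it for 1.5 s, then let go straight up.

- **Last picture (side camera, before handing in):** all three long vials lie side by side in the bay and the pad is back at its rest height. The short vials are still behind their gate. The petri dish, tub, marker and coverslip box look unmoved, and the fingers are clear of everything.
- **Disagreement:** the two cameras together put the pad's height at 0.144 m, against the 0.158 m given. I trusted the given height, and the fingers met the pad at the height it predicted.
- **Not checked:** the oil bottle was hidden behind the arm in the last picture. The slide mailer and tweezers were outside the part of the picture I looked at. The arm was never steered near any of the three. The vial positions and the shut gate were judged by eye, not measured.

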